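# Screw the slack cap of a media bottle down tight after the autoclave

## Task

These four empty media bottles came out of the autoclave, and one of them still has its cap slackened, standing higher on its neck than the others. Find it and screw that cap down, regripping as often as needed, until it stops hard and tight; leave all four bottles standing in their carrier with every cap tight, and do not shift the things around them.

Things in the scene. Friction and masses are not known exactly. Their poses are not given: they have to be found in the camera images.
- cap_1_mid (a point): Centre of the white ribbed plastic screw cap of bottle 1: a cylinder 43 mm across and 28 mm high, upright on the bottle's axis. The point is half-way up the cap, 14 mm below its flat top; it rises and turns with the cap, z up. Home and tight it is about 143 mm above the bottle's foot (skirt 3 mm over the glass bead on the neck); a slack cap stands 5 to 8 mm higher.
- cap_2_mid (a point): Centre of the white ribbed plastic screw cap of bottle 2: same size and point as cap 1. Thread of all caps: clockwise seen from above screws down, sinking 8 mm per whole turn (two-start thread), with a running drag of 0.12 N m. How far a slack cap is from its stop differs from run to run, two thirds to a little over one turn.
- cap_3_mid (a point): Centre of the white ribbed plastic screw cap of bottle 3: same size and point as cap 1. End of turning, all caps: once the liner meets the glass rim, the last 0.6 rad (35 degrees) of turning squeeze it with little more drag; then comes the stop, where the torque climbs steeply, past 0.5 N m within another 0.1 rad. It keeps its tightness when let go.
- cap_4_mid (a point): Centre of the white ribbed plastic screw cap of bottle 4: same size and point as cap 1. The ribs are fine; it can be gripped across any diameter. Neighbouring caps' centres are 89.5 mm apart.
- bottle_1: Square amber glass bottle 1, empty, 81 x 81 mm, 104 mm to the shoulder, about 0.6 kg. Origin at the centre of its foot, z up. Stands loose in a pocket of the carrier (1.7 mm play on each side), which keeps it from turning. Above the shoulder the glass is within 32 mm of the axis up to 115 mm above the foot and within 21 mm up to 126 mm.
- bottle_2: Bottle 2, the same as bottle 1. Origin at the centre of its foot, z up.
- bottle_3: Bottle 3, the same as bottle 1. Origin at the centre of its foot, z up.
- bottle_4: Bottle 4, the same as bottle 1. Origin at the centre of its foot, z up.
- carrier: Square stainless wire bottle carrier, 184 x 184 mm and 75 mm high, two by two pockets 89.5 mm apart, floor 5 mm thick; fixed to the bench. Origin at the centre of its underside, axes along its sides. Any bottle can be in any pocket.
- dish: Bystander: closed petri dish, 91 mm across and 15.5 mm high, loose, beside the carrier. Origin at the centre of its underside.
- tube_rack: Bystander: empty green wire tube rack, 66 x 130 mm and 58 mm high, loose, beside the carrier. Origin at the centre of its underside.
- dropper: Bystander: small amber dropper bottle, 36 mm across and 84 mm high, loose, on the far side of the carrier. Origin at the centre of its underside.

How it is judged:
By the outcome, as a careful person would: the job done as asked, in the order asked, and still so for the second after the job is handed in, with the robot touching nothing.
It also fails if it takes over 56 s, if anything falls off the work surface, if the arm or the gripper's body presses on something with over 40 N, if the wrist force passes 120 N, or if a joint passes its speed limit or range.

## Robot

A 6-joint arm with a two-finger parallel gripper is mounted at the origin on the work surface. World frame = base frame: x ahead of the robot, y to its left, z up, the work surface at z = 0. Lengths are in m, angles in degrees, forces in N, time in s.
With the tool pointing down it reaches from about 0.325 to 0.775 m from the base axis. Payload 5.5 kg.
Tool frame: the origin (TCP) lies at the centre of the arm's flange, where the gripper is bolted on; the fingertips stand 182 mm ahead of it and the grasp point (between the pads) lies 163 mm ahead of it; z points along the fingers, y is the direction in which the jaws open and shut (so a half turn about z gives the same grasp; the last joint's range is limited). The gripper opens to 88 mm and grips with 3 to 60 N. Pads are 20 mm wide; open, the fingers measure 115 mm over their backs; the gripper's body (75 mm by 178 mm) begins 61 mm behind the grasp point.
Start: joints at [-66.962, 5.22, 70.514, -0, 104.267, -3.249], TCP at [0.266, -0.538, 0.405] pointing down, gripper open.
Joint ranges: [-164.24, 164.24], [-49.07, 125.15], [9.68, 141.18], [-86.29, 266.29], [3.28, 154.24], [-151.56, 151.56]. Speed limits (degrees/s): [147.25, 147.25, 172.46, 180, 180, 180].

## Interface

Orientations are given as [roll, pitch, yaw] about the fixed x, y, z axes, in that order (R = Rz(yaw) Ry(pitch) Rx(roll)).
In Python, from station import r gives the robot as it stands. The module is installed in compiled form; this text tells all that it offers. Calls block until the motion is done:
- r.reach(position, orientation): joint-space move of the TCP to a pose.
- r.servo_line(position, rotation=None, speed=0.15): straight line of the TCP; rotation=None keeps the orientation; speed is the mean speed in m/s.
- r.move_joints(angles): joint-space move.
- r.let_go() and r.grab(squeeze=None): open the fingers fully, or close them until they stop; squeeze is the grip in N (None keeps the last).
- r.wait(seconds).
- r.inverse_kinematics(position, orientation): joint angles nearest the present ones, or None.
- r.sense(): the state.
- r.snapshot(name): name is "scene" or "top" or "wrist"; returns a dict with "frame" (420x560x3 uint8, red, green, blue), "fx", "fy", "cx", "cy" (pixels), "R" (3x3) and "t" (3): a world point X has camera coordinates R X + t. Camera axes: x right, y down, z forward; pixel columns grow to the right and rows downward; lengths in m; the calibration is good to about 2 mm. A picture is of the moment at which its call begins. There is no depth.
A pose or a line that the arm cannot do raises r.IKError and nothing moves.
- r.hand_in(): hands the job in, once; it reports no verdict.
The state is a dict: "clock": time; "joints": joint angles; "joint_vel": joint speeds; "joint_torque": joint torques, N m; "tcp_pos": TCP position; "orientation": TCP orientation; "contact_force": force on the tool from outside, world axes, zero at the start; "torque": the same for the moment, N m; "opening": finger opening in m.
Only numpy, scipy, OpenCV 4.12 (cv2) and the standard library are available. Lean on these libraries where they do the work, as an engineer would, in place of code of your own. Each camera call takes 0.05 s, during which the arm holds its last target.

## Working session

There is one attempt and no reset: what is moved stays moved. The work goes in short steps, each a Python script; the robot and the scene stay as the last script left them, time stands still between calls to the robot, and variables do not carry over. Pictures are saved under pics/ and viewed, and the job is handed in when it is done.

```bash
mkdir -p pics; python3 - <<'E'
from station import r
import cv2,numpy as np
s=r.sense();print({k:np.round(v,3) for k,v in s.items()})
for n in("scene","top","wrist"):
    d=r.snapshot(n);cv2.imwrite(f"pics/{n}0.png",d["frame"][:,:,::-1]);np.savez(f"{n}0.npz",**d)
    print(n,d["fx"],d["cx"],d["cy"],(-d["R"].T@d["t"]).round(3),d["R"].round(3).tolist())
E
```

```text
{'clock': np.float64(0.0), 'joints': array([-66.962,   5.26 ,  70.581,   0.   , 104.266,  -3.25 ]), 'joint_vel': array([ 0.022, -0.061,  0.016, -0.013,  0.142,  0.09 ]), 'joint_torque': array([-4.0000e-03, -4.4646e+01, -4.0645e+01,  7.0000e-02,  2.9000e-02,
       -0.0000e+00]), 'tcp_pos': array([ 0.266, -0.538,  0.404]), 'orientation': array([-1.79893e+02, -6.00000e-03,  2.62880e+01]), 'contact_force': array([-0.08 ,  1.153, -0.255]), 'torque': array([-0.053, -0.018, -0.025]), 'opening': np.float64(0.088)}
scene 533.0459762616467 271.7852986614624 210.75418931892278 [1.347 0.48  0.915] [[-0.473, 0.881, -0.014], [0.605, 0.313, -0.732], [-0.641, -0.355, -0.681]]
top 412.824645932743 282.6288101377724 207.26627901642334 [0.49  0.063 0.931] [[0.013, -1.0, 0.015], [-0.996, -0.015, -0.092], [0.092, -0.013, -0.996]]
wrist 368.9117455349007 280.3503266131839 204.45693202589553 [ 0.337 -0.504  0.384] [[0.444, -0.896, -0.002], [-0.858, -0.426, 0.286], [-0.257, -0.125, -0.958]]
```

View pics/scene0.png

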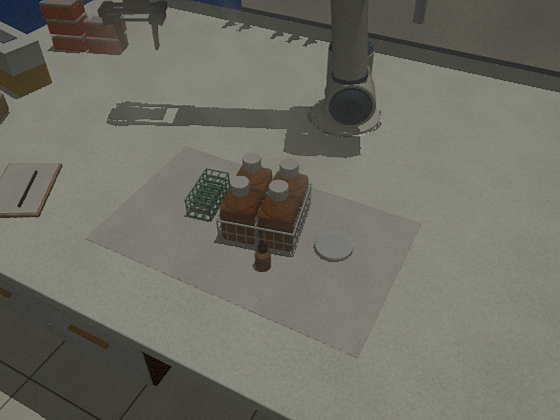

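View pics/top0.png

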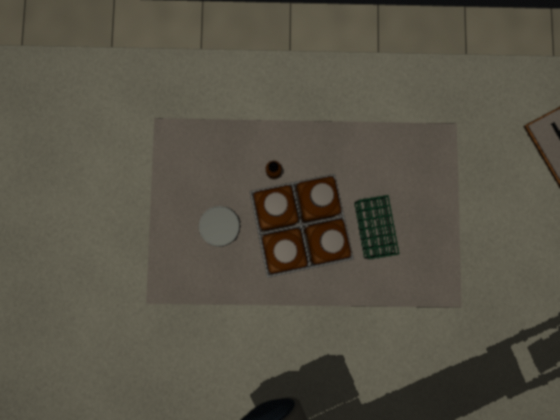

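The scene view shows the four white caps near (252,162), (289,169), (240,186) and (278,190). In the top view they are at (276,204), (322,195), (285,251) and (333,241), with the dish left, the rack right and the dropper on the far side.

```bash
python3 - <<'E'
import cv2,numpy as np
for n,box in(("top",(240,170,360,280)),("scene",(170,140,360,280))):
    d=np.load(f"{n}0.npz");f=d["frame"];x0,y0,x1,y1=box
    c=cv2.resize(f[y0:y1,x0:x1],None,fx=4,fy=4,interpolation=cv2.INTER_CUBIC)
    cv2.imwrite(f"pics/{n}_z.png",cv2.convertScaleAbs(c[:,:,::-1],alpha=1.5))
d=np.load("top0.npz");hsv=cv2.cvtColor(d["frame"],cv2.COLOR_RGB2HSV)
m=((hsv[:,:,1]<75)&(hsv[:,:,2]>90)).astype(np.uint8)
n,l,st,ce=cv2.connectedComponentsWithStats(m)
R,t=d["R"],d["t"];C=-R.T@t
def ray(u,v):
    w=R.T@np.array([(u-d["cx"])/d["fx"],(v-d["cy"])/d["fy"],1]);return w
for i in range(1,n):
    if 200<st[i,4]<3000:
        for z in(.162,.169):
            w=ray(*ce[i]);print(st[i],ce[i].round(1),z,(C+w*(z-C[2])/w[2]).round(4))
for u,v in[(276,204),(322,195),(285,251),(333,241)]: print(d["frame"][v,u],hsv[v,u],hsv[v,u+16])
E
```

```text
[381  10  36  42 851] [396.6  33.1] 0.162 [ 0.9062 -0.1652  0.162 ]
[381  10  36  42 851] [396.6  33.1] 0.169 [ 0.9024 -0.1631  0.169 ]
[226 164  44  47 656] [247.3 184.8] 0.162 [0.6024 0.1199 0.162 ]
[226 164  44  47 656] [247.3 184.8] 0.169 [0.6014 0.1194 0.169 ]
[312 185  20  20 318] [321.7 194.2] 0.162 [ 0.5867 -0.02    0.162 ]
[312 185  20  20 318] [321.7 194.2] 0.169 [ 0.5858 -0.0193  0.169 ]
[265 194  21  21 342] [275.3 203.6] 0.162 [0.5677 0.0669 0.162 ]
[265 194  21  21 342] [275.3 203.6] 0.169 [0.567  0.0669 0.169 ]
[322 231  21  21 334] [331.9 240.9] 0.162 [ 0.4996 -0.0395  0.162 ]
[322 231  21  21 334] [331.9 240.9] 0.169 [ 0.4995 -0.0386  0.169 ]
[274 241  22  21 358] [284.7 250.9] 0.162 [0.4799 0.0482 0.162 ]
[274 241  22  21 358] [284.7 250.9] 0.169 [0.48   0.0483 0.169 ]
[369 258  47  34 688] [391.6 273.7] 0.162 [ 0.4405 -0.1503  0.162 ]
[369 258  47  34 688] [391.6 273.7] 0.169 [ 0.441  -0.1484  0.169 ]
[285 270  34  28 501] [301.8 282.1] 0.162 [0.4231 0.016  0.162 ]
[285 270  34  28 501] [301.8 282.1] 0.169 [0.4237 0.0164 0.169 ]
[513 330  41  50 523] [527.  356.4] 0.162 [ 0.294 -0.397  0.162]
[513 330  41  50 523] [527.  356.4] 0.169 [ 0.2958 -0.3928  0.169 ]
[513 383  45  30 417] [537.4 397.8] 0.162 [ 0.2213 -0.4128  0.162 ]
[513 383  45  30 417] [537.4 397.8] 0.169 [ 0.2238 -0.4085  0.169 ]
[107 100  90] [ 18  41 107] [ 13 249  46]
[102  95  86] [ 17  40 102] [12 87 44]
[110 103  93] [ 18  39 110] [ 13 245  49]
[103  96  86] [ 18  42 103] [14 52 64]
```

View pics/top_z.png

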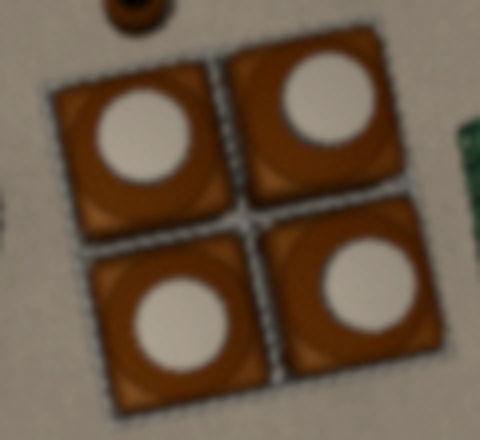

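View pics/scene_z.png

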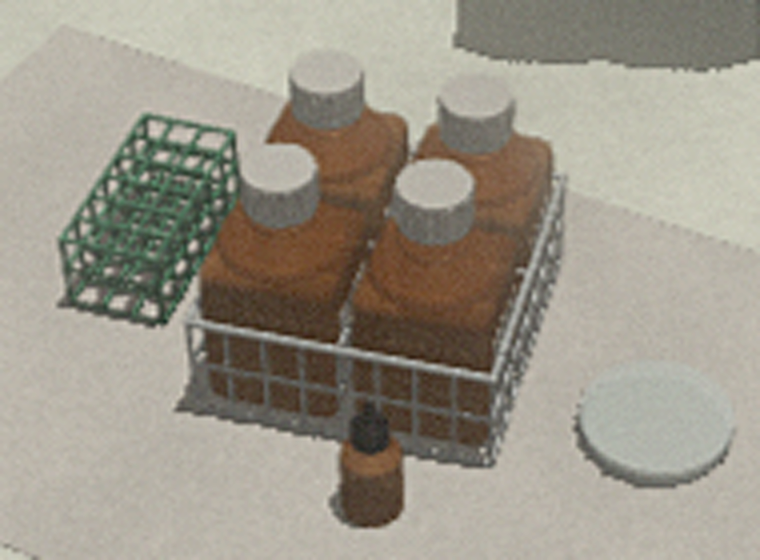

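```bash
cat > h.py <<'E'
import cv2,numpy as np
def proj(d,X):
    c=d["R"]@np.array(X)+d["t"];return np.array([d["fx"]*c[0]/c[2]+d["cx"],d["fy"]*c[1]/c[2]+d["cy"]])
def ray(d,u,v):
    w=d["R"].T@np.array([(u-d["cx"])/d["fx"],(v-d["cy"])/d["fy"],1]);return -d["R"].T@d["t"],w/np.linalg.norm(w)
def tri(rs):
    A=np.zeros((3,3));b=np.zeros(3)
    for C,w in rs:
        P=np.eye(3)-np.outer(w,w);A+=P;b+=P@C
    X=np.linalg.solve(A,b);return X,[np.linalg.norm((np.eye(3)-np.outer(w,w))@(X-C)) for C,w in rs]
E
python3 - <<'E'
import cv2,numpy as np
from h import *
T=np.load("top0.npz");S=np.load("scene0.npz")
g=cv2.cvtColor(S["frame"],cv2.COLOR_RGB2GRAY)
tops=[(331.9,240.9),(284.7,250.9),(321.7,194.2),(275.3,203.6)]
for u,v in tops:
    C,w=ray(T,u,v);X=C+w*(.162-C[2])/w[2]
    p=proj(S,X);q=proj(S,X+[0,0,.007])
    # seeds
    x,y=p.round().astype(int)
    win=cv2.GaussianBlur(g,(3,3),0)[y-12:y+22,x-14:x+15]
    hs=cv2.cvtColor(S["frame"],cv2.COLOR_RGB2HSV)[y-12:y+22,x-14:x+15]
    print(p.round(1),q.round(1));print(win[:,14]);print(hs[:,14,1])
# calibrated check using fits
E
```

```text
[252.  157.6] [251.9 155.1]
[130 129 130 130 129 128 125 121 120 120 119 119 120 120 120 122 117  98
  79  71  71  73  72  72  73  72  69  68  66  65  67  66  65  66]
[ 21  23  21  19  22  21  16  19  21  21  25  17  22  17  20  23  22  21
  27  24  28  23  21  36  17  10  84 123 126 120 123 127 135 127]
[289.4 163.5] [289.4 161.1]
[ 83  98 118 127 127 125 121 117 117 117 118 118 118 118 118 120 117 103
  84  74  74  74  72  72  73  72  70  69  66  65  68  69  70  72]
[ 22  24  24  24  22  18  19  19  21  21  21  17  23  19  24  19  22  21
  16  31  13  20  35  37  33  20  68 112 119 118 119 120 145 111]
[240.  181.4] [239.8 178.9]
[ 71  63  60  60  59  61  78 107 121 121 121 120 120 121 121 122 123 122
 110  85  67  64  67  67  67  67  68  66  60  58  57  58  58  58]
[112 133 116 136 124 145 115  15  22  21  20  23  21  17  22  21  20  20
  21  16  21  31  22  20  29  23  19   0 117 136 149 136 139 145]
[278.8 188.1] [278.8 185.7]
[ 64  63  65  83 108 119 118 118 119 119 119 119 119 119 121 114  92  73
  68  68  68  68  68  69  68  63  58  58  58  59  60  61  59  58]
[112 110 131  80  24  21  19  21  19  17  17  23  25  17  19  24  20  30
  36  30  15  22  38  12  17 113 131 131 136 114 113 139 141 138]
```

Against the top-view rays, the front rims of three caps sit 5.6, 5.9 and 6.2 px below their predicted centre, and the fourth only 3.9 px. The fourth cap, scene (278,190), top (275,204), is therefore about 6 mm high. I'll go above it and check with the wrist camera.

```bash
python3 - <<'E'
from station import r
import cv2,numpy as np
s=r.sense()
q=r.inverse_kinematics([.5672,.0669,.43],[180,0,-123.3]);print(q)
if q is not None:
    q=list(q)
    print("alt")
    if q[5]<0 and abs(q[3])<20:
        r.move_joints(q)
        s=r.sense();print(s["clock"],s["tcp_pos"],s["orientation"],s["joints"],s["contact_force"],s["torque"])
        d=r.snapshot("wrist");cv2.imwrite("pics/wrist1.png",d["frame"][:,:,::-1]);np.savez("wrist1.npz",**d)
        d=r.snapshot("scene");cv2.imwrite("pics/scene1.png",d["frame"][:,:,::-1]);np.savez("scene1.npz",**d)
E
```

```text
[   3.31394434    1.12603849   72.18026288    0.          106.69369863
 -143.38605566]
alt
2.5583 [0.56728568 0.06633551 0.4299423 ] [-1.79996006e+02 -1.16715550e-02 -1.23378741e+02] [ 3.26026379e+00  1.12995297e+00  7.21821715e+01 -1.22656855e-02
  1.06691636e+02 -1.43364518e+02] [-0.77217836  0.2248781   0.20748453] [ 0.10853642 -0.12739371  0.0557847 ]
```

View pics/wrist1.png

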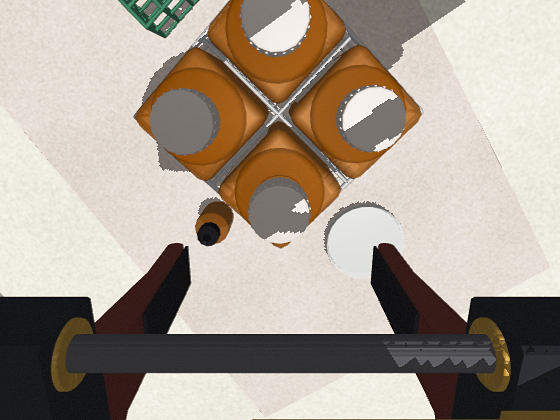

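The wrist view shows the target cap at about (280,210), centred between the fingers. The others are at (183,121), (373,120) and (275,20).

```bash
python3 - <<'E'
import cv2,numpy as np
from h import *
W=np.load("wrist1.npz");T=np.load("top0.npz");S=np.load("scene0.npz")
hsv=cv2.cvtColor(W["frame"],cv2.COLOR_RGB2HSV)
amber=((hsv[:,:,1]>110)&(hsv[:,:,0]<20)&(hsv[:,:,2]>60)).astype(np.uint8)
pts={"L":((331.9,240.9),None),}
tops=[(321.7,194.2),(331.9,240.9),(284.7,250.9),(275.3,203.6)]
# scene front-rim (top/side edge) column-mid rows measured
sc={0:(240,187.6),1:(252,163.2),2:(289.4,169.4),3:(278.8,192.0)}
hat=-S["R"].T@S["t"]
for i,(u,v) in enumerate(tops):
    C,w=ray(T,u,v);X=C+w*(.163-C[2])/w[2]
    p=proj(W,X);a=proj(W,X+[.0215,0,0])-p;rad=np.linalg.norm(a)
    # front rim point toward scene camera
    res=[]
    for z in np.arange(.150,.180,.0005):
        Y=C+w*(z-C[2])/w[2];h=hat-Y;h[2]=0;h/=np.linalg.norm(h)
        res.append((abs(proj(S,Y+.0215*h)[1]-sc[i][1]),z))
    print(i,X.round(4),"wrist pred",p.round(1),rad.round(1),"z_top",min(res))
    # amber/cap mask around
    m=np.zeros_like(amber);cv2.circle(m,tuple(int(k) for k in p.round()),int(rad*1.35),1,-1)
    k=((amber==0)&(m>0)).astype(np.uint8);k=cv2.morphologyEx(k,cv2.MORPH_OPEN,np.ones((5,5)))
    n,l,st,ce=cv2.connectedComponentsWithStats(k);j=1+np.argmax(st[1:,4]);print(st[j],ce[j].round(1))
im=W["frame"][150:260,210:350];cv2.imwrite("pics/w1z.png",cv2.resize(im,None,fx=5,fy=5,interpolation=cv2.INTER_CUBIC)[:,:,::-1])
E
```

```text
0 [ 0.5866 -0.0199  0.163 ] wrist pred [183.9 122. ] 31.5 z_top (np.float64(0.04857592960325974), np.float64(0.162))
[ 146   88   74   74 3966] [182.2 122.9]
1 [ 0.4995 -0.0393  0.163 ] wrist pred [278.6  13.8] 36.1 z_top (np.float64(0.03849826579411797), np.float64(0.162))
[ 241    0   70   57 3300] [275.3  24.5]
2 [0.4799 0.0481 0.163 ] wrist pred [377.4 119.2] 33.8 z_top (np.float64(0.0056036106251724505), np.float64(0.162))
[ 337   85   85   79 4374] [376.  122.5]
3 [0.5676 0.0669 0.163 ] wrist pred [281.  212.2] 29.8 z_top (np.float64(0.025263747776932632), np.float64(0.169))
[ 244  178   76   74 3988] [280.2 215.6]
```

View pics/w1z.png

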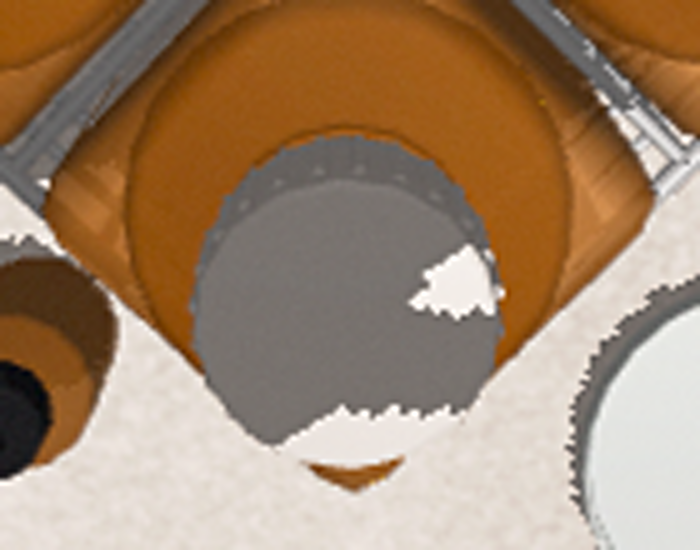

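The triangulated cap tops are at 0.162, 0.162 and 0.162 m, with the target at 0.169 m, so bottle 4's cap in my numbering is about 7 mm slack. In this view its top face centre is at (279,214.7). I'll refine the centre, descend and grip.

```bash
python3 - <<'E'
from station import r
import cv2,numpy as np
from h import *
W=np.load("wrist1.npz");T=np.load("top0.npz")
C,w=ray(W,279,214.7);Xw=C+w*(.169-C[2])/w[2]
C,w=ray(T,275.3,203.6);Xt=C+w*(.169-C[2])/w[2]
print(Xw,Xt)
if np.linalg.norm(Xw-Xt)<.004:
    x,y=((Xw+Xt)/2)[:2]
    zt=.155+.163+.003
    r.servo_line([x,y,zt],speed=.12)
    s=r.sense();print(s["clock"],s["tcp_pos"],s["joints"][5],s["contact_force"])
    f0=s["contact_force"]
    r.grab(15)
    s=r.sense();print(s["clock"],s["opening"],s["contact_force"],s["torque"])
    d=r.snapshot("wrist");cv2.imwrite("pics/wrist2.png",d["frame"][:,:,::-1])
E
```

```text
[0.56869668 0.06602083 0.169     ] [0.56702163 0.06682774 0.169     ]
3.7167 [0.5680307  0.06640622 0.32218627] -143.43841135857852 [0.20954666 0.01268588 0.86245103]
4.475 0.04292609378185515 [ 0.97107419 -2.34430751  0.05061465] [-0.08656625 -0.34581488  0.01104395]
```

View pics/wrist2.png

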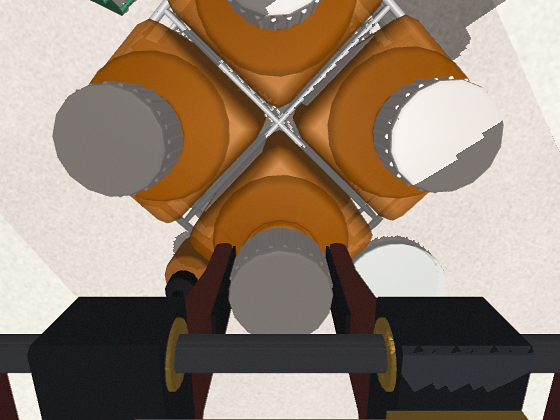

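The cap is held between the pads (opening 42.9 mm, face centred at (282,285)). Next is the first stroke, clockwise and following the thread down.

```bash
cat > turn.py <<'E'
from station import r
import numpy as np
def step(deg,pos,yaw,dz):
    """clockwise deg from commanded yaw; returns new pos,yaw"""
    pos=np.array(pos)+[0,0,-dz];yaw2=yaw-deg
    s=r.sense()
    q=r.inverse_kinematics(list(pos),[180,0,(yaw2+180)%360-180])
    q=np.array(q,float)
    q6=q[0]+90-yaw2
    q6=q6-360*round((q6-(s["joints"][5]+deg))/360)
    q[5]=q6
    assert abs(q[3])<20 and abs(q6)<150,q
    r.move_joints(list(q))
    s=r.sense()
    print(f'{s["clock"]:.2f} cmd6 {q6:.1f} j6 {s["joints"][5]:.1f} F',s["contact_force"].round(1),"T",s["torque"].round(3),"tau6 %.3f"%s["joint_torque"][5],"z %.4f"%s["tcp_pos"][2],"op %.4f"%s["opening"],flush=True)
    return pos,yaw2,s
E
python3 - <<'E'
from turn import *
r.grab(45)
s=r.sense();print(s["clock"],s["opening"],s["torque"].round(3),s["contact_force"].round(1))
p=[.56786,.06642,.321];y=-123.3
for i in range(4):
    p,y,s=step(50,p,y,50/360*.008)
    if abs(s["torque"][2])>.45: break
print(p,y)
E
```

```text
4.7417 0.042027686872047394 [-0.12  -0.461 -0.013] [ 1.2 -1.3 -0.5]
5.58 cmd6 -93.4 j6 -93.5 F [-1.6  0.7  1.3] T [ 0.286  0.043 -0.113] tau6 -0.030 z 0.3199 op 0.0426
6.42 cmd6 -43.4 j6 -43.6 F [2.1 2.  0.3] T [ 0.497 -0.474 -0.006] tau6 0.039 z 0.3189 op 0.0422
7.27 cmd6 6.6 j6 6.4 F [4.2 3.5 0.4] T [ 0.699 -0.849  0.002] tau6 0.049 z 0.3179 op 0.0421
8.11 cmd6 56.6 j6 56.4 F [ 3.6  4.4 -0.1] T [ 0.63  -0.737  0.01 ] tau6 0.116 z 0.3168 op 0.0424
[0.56786    0.06642    0.31655556] -323.3
```

Fz stayed near zero while the tool sank 4.4 mm, so the cap is following its thread. I'll regrip after turning back open, since the finger sweep radius of 57.5 mm clears the neighbouring caps at 68 mm.

```bash
python3 - <<'E'
from turn import *
import cv2
p=np.array([.56786,.06642,.31656]);y=-323.3
r.let_go()
s=r.sense();print(s["clock"],s["opening"],s["contact_force"].round(1),s["torque"].round(3))
# back 170 deg in place, open
for k in range(2): p,y,s=step(-85,p,y,0)
d=r.snapshot("wrist");cv2.imwrite("pics/wrist3.png",d["frame"][:,:,::-1]);np.savez("wrist3.npz",**d)
d=r.snapshot("scene");cv2.imwrite("pics/scene3.png",cv2.resize(d["frame"][140:280,170:360],None,fx=4,fy=4,interpolation=cv2.INTER_CUBIC)[:,:,::-1])
print(p,y)
E
```

```text
8.9583 0.08750858420557704 [ 0.5  0.3 -0.6] [-0.003  0.017  0.009]
10.29 cmd6 -28.4 j6 -28.4 F [ 0.1 -0.3 -0.5] T [ 0.004 -0.087  0.017] tau6 -0.025 z 0.3166 op 0.0877
11.62 cmd6 -113.4 j6 -113.4 F [-0.5 -0.1  0.3] T [ 0.053 -0.123  0.042] tau6 -0.022 z 0.3166 op 0.0877
[0.56786 0.06642 0.31656] -153.3
```

View pics/wrist3.png

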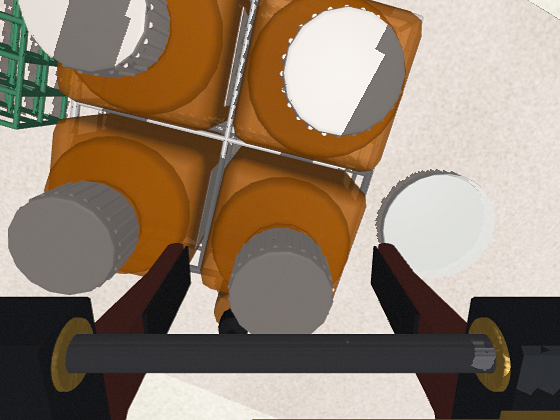

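View pics/scene3.png

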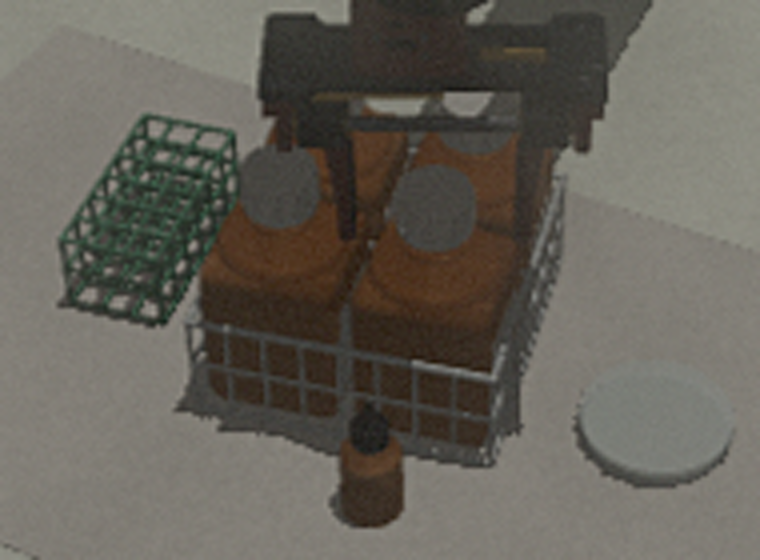

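The scene view shows the cap about 1.75 px (4–5 mm) lower, and the neighbours are undisturbed. Second stroke now, in smaller steps with a torque watch.

```bash
python3 - <<'E'
from turn import *
p=np.array([.56786,.06642,.31656]);y=-153.3
r.grab(55)
tot=0
for d in [30,25,15]+[10]*5+[5]*20:
    p,y,s=step(d,p,y,d/360*.008); tot+=d
    if abs(s["torque"][2])>.4 or s["contact_force"][2]>12 or s["clock"]>36: break
print(tot,p,y)
E
```

```text
13.07 cmd6 -83.4 j6 -83.6 F [-0.4  0.8 -0.6] T [ 0.279 -0.057 -0.126] tau6 0.074 z 0.3159 op 0.0418
13.57 cmd6 -58.4 j6 -58.7 F [-0.5  2.6 -0.3] T [ 0.28  -0.196 -0.049] tau6 0.105 z 0.3154 op 0.0422
13.93 cmd6 -43.4 j6 -43.8 F [-0.4  2.3  0.3] T [ 0.246 -0.122 -0.094] tau6 0.233 z 0.3150 op 0.0421
14.22 cmd6 -33.4 j6 -33.8 F [-0.   0.6  0.1] T [ 0.136 -0.157 -0.17 ] tau6 0.280 z 0.3147 op 0.0422
14.51 cmd6 -23.4 j6 -23.8 F [ 0.5  0.4 -1.2] T [ 0.009 -0.117 -0.089] tau6 0.262 z 0.3145 op 0.0422
14.80 cmd6 -13.4 j6 -13.9 F [-0.2 -0.6 -1.5] T [-0.01  -0.161 -0.114] tau6 0.262 z 0.3143 op 0.0419
15.09 cmd6 -3.4 j6 -3.9 F [-0.4 -0.3 -0.7] T [-0.034 -0.183 -0.161] tau6 0.256 z 0.3142 op 0.0426
15.38 cmd6 6.6 j6 6.1 F [ 0.5 -0.7  0.4] T [-0.062 -0.16  -0.12 ] tau6 0.245 z 0.3141 op 0.0423
15.63 cmd6 11.6 j6 11.2 F [ 0.5 -0.4  0.3] T [-0.136 -0.162 -0.122] tau6 0.120 z 0.3140 op 0.0422
15.88 cmd6 16.6 j6 16.2 F [ 1.1 -0.7  2.7] T [-0.167 -0.184 -0.066] tau6 0.154 z 0.3140 op 0.0421
16.13 cmd6 21.6 j6 21.2 F [4.6 1.5 0.5] T [ 0.243 -0.852  0.883] tau6 1.110 z 0.3140 op 0.0422
135 [0.56786 0.06642 0.31356] -288.3
```

The torque jumped to 0.88 N m (joint 6 at 1.1 N m) after about 335° in total, which fits the stop at about 7.4 mm. I'll confirm it holds with a small nudge.

```bash
python3 - <<'E'
from turn import *
import cv2
r.wait(.3);s=r.sense();print(s["torque"].round(3),s["joint_torque"][5],s["joints"][5])
p=np.array([.56786,.06642,.3138]);y=-288.3
p,y,s=step(3,p,y,0)
r.wait(.2);s=r.sense();print(s["torque"].round(3),s["joint_torque"][5],s["joints"][5],s["contact_force"].round(1))
# unwind the load a bit is unneeded: release
r.let_go()
s=r.sense();print(s["clock"],s["torque"].round(3),s["joints"][5],s["opening"])
r.servo_line([.56786,.06642,.42],speed=.12)
r.move_joints([-60,1,72,0,106.7,-3])
s=r.sense();print(s["clock"],s["contact_force"].round(1))
for n in("scene","top"):
    d=r.snapshot(n);np.savez(n+"4.npz",**d)
    b=(170,140,360,280) if n=="scene" else (180,140,420,300)
    cv2.imwrite(f"pics/{n}4.png",cv2.resize(d["frame"][b[1]:b[3],b[0]:b[2]],None,fx=3,fy=3,interpolation=cv2.INTER_CUBIC)[:,:,::-1])
E
```

```text
[ 0.263 -0.927  0.885] 0.9245890751481056 21.20828887152722
16.68 cmd6 24.6 j6 24.1 F [ 7.3  0.8 -1.2] T [ 0.128 -1.024  1.782] tau6 1.977 z 0.3141 op 0.0425
[ 0.159 -1.007  1.807] 1.8606474995613098 24.121689485479422 [5.6 0.6 1. ]
17.7333 [-0.05  -0.081 -0.024] 24.557314021099767 0.0883046024385217
20.9167 [-0.5  1.   0.1]
```

View pics/scene4.png

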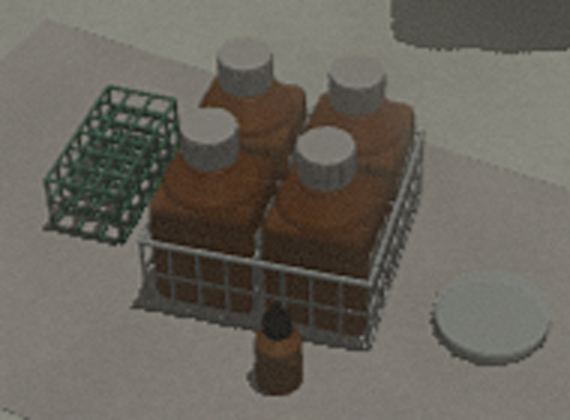

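```bash
python3 - <<'E'
import cv2,numpy as np
from h import *
T=np.load("top4.npz");S=np.load("scene4.npz");S0=np.load("scene0.npz");T0=np.load("top0.npz")
hsv=cv2.cvtColor(T["frame"],cv2.COLOR_RGB2HSV)
m=((hsv[:,:,1]<75)&(hsv[:,:,2]>85)).astype(np.uint8)
n,l,st,ce=cv2.connectedComponentsWithStats(m)
hat=-S["R"].T@S["t"]
g=cv2.GaussianBlur(cv2.cvtColor(S["frame"],cv2.COLOR_RGB2GRAY),(3,3),0).astype(float)
for i in range(1,n):
    if 250<st[i,4]<420 and 260<ce[i][0]<345:
        C,w=ray(T,*ce[i]);X=C+w*(.162-C[2])/w[2];x=int(round(proj(S,X)[0]));y0=int(proj(S,X)[1])
        col=g[:,x];v=y0
        while col[v]>95:v+=1
        e=v-1+(col[v-1]-95)/(col[v-1]-col[v])
        r_=[]
        for z in np.arange(.15,.18,.0005):
            Y=C+w*(z-C[2])/w[2];h=hat-Y;h[2]=0;h/=np.linalg.norm(h);r_.append((abs(proj(S,Y+.0215*h)[1]-e),z))
        print(ce[i].round(1),X.round(4),round(e,1),min(r_)[1])
for n_,a,b in(("top",T,T0),("scene",S,S0)):
    df=cv2.absdiff(cv2.GaussianBlur(a["frame"],(5,5),0),cv2.GaussianBlur(b["frame"],(5,5),0)).max(2)
    cv2.imwrite(f"pics/diff_{n_}.png",cv2.convertScaleAbs(df,alpha=4))
E
```

```text
[321.8 194.1] [ 0.587  -0.0203  0.162 ] 187.6 0.162
[275.1 203.9] [0.5671 0.0671 0.162 ] 194.5 0.162
[332.  240.9] [ 0.4996 -0.0396  0.162 ] 163.1 0.1625
[284.7 250.8] [0.48   0.0482 0.162 ] 169.4 0.162
```

View pics/diff_scene.png

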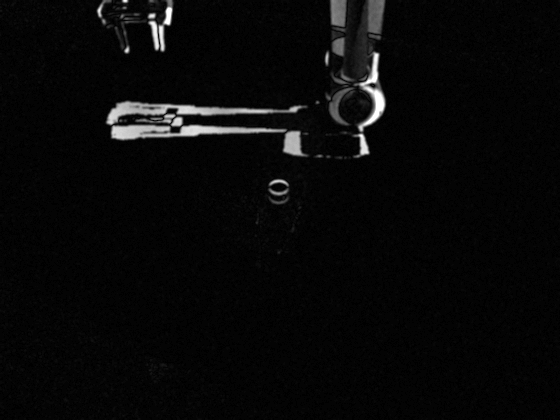

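All four cap tops now measure 0.162 m (±0.5 mm). The difference image shows change only at that cap, near (278,190), and in the arm and its shadow, so nothing else shifted.

```bash
python3 -c "
from station import r
print(r.hand_in(), r.sense()['clock'])"
```

```text
the job is handed in; nothing more can be done
the job is handed in; nothing more can be done
```

I found the slack cap, screwed it down to its stop, and handed the job in with all four bottles standing in their carrier.

- **Finding it:** the slack cap was on the bottle nearest the dropper and dish, at (0.568, 0.066). Its top stood at 0.169 m, against 0.162 m for the other three.
- **Screwing it down:** I turned it clockwise in two grips, 200° and then 138°, following the thread down. The wrist torque stayed low, then rose to 0.88 N m in one 5° step and held there. A further 3° nudge took it to about 1.8 N m, well past the 0.5 N m that marks the stop.
- **Last checks:** all four cap tops measured 0.162–0.1625 m. The before/after scene image changed only at that cap and at the arm and its shadow, so the dish, rack, dropper and carrier had not moved. I compared only the scene view for this. The arm was clear at the last clock reading before hand-in, 20.9 s.
- **Oddities:** while the cap was running, the wrist torque reading was small and of the opposite sign to the stop torque. I put this down to sensor bias and judged progress by joint torque, cap height and the stop instead. No check failed.

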